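Set the gong carriage in its tuning notch

TASK

Take the black movement cover that lies across the slide rail and lay it flat, hump up, in the open grey tray. Then grip the upright fin of the gong carriage and slide it along the rail until you feel its spring ball click into the notch, where the gong faces the pickup post, without running on past the notch. Finish still gripping the fin, with the carriage held at rest in the notch, and leave the other things on the worktop where they are.

Things in the scene. Friction and masses are not known exactly. Their poses are not given: they have to be found in the camera images.
- rail: Fixed slide rail, base plate 90 (x) x 360 (y) x 12 mm. Origin: centre of the underside, on the worktop. It runs along its own y axis; two steel ribs (40 mm wide over all) carry the carriage, tops 30 mm above the worktop. The carriage starts near the -y end and is to travel towards +y; hard stops limit it to 205 mm. Its position and yaw vary.
- carriage_fin (a point): Centre of the top edge of the carriage's upright black fin, by which it is gripped. The fin is 14 mm thick (across the rail), 40 mm long (along the rail) and 40 mm high; its top is 82 mm above the worktop. Axes as the rail's.
- carriage_ball (a point): Point under the middle of the carriage plate, at the height of the rail's top, where its hidden spring ball presses on the steel strip between the ribs; 36 mm ahead (+y) of the fin's centre. Axes as the rail's.
- notch (a point): Centre of the notch (10 mm gap in the strip between the ribs), at rail top height; axes as the rail's; its place along the rail varies. The carriage is seated when carriage_ball is here, within 3 mm along y. From 5 mm before the centre the ball drops 2.7 mm and pulls the carriage on to the centre; pushing on past the centre takes about 10 N, and 5 mm past it the carriage runs free again.
- cover: Loose black plastic movement cover: an open-bottomed shell 66 (x) x 90 (y) x 28 mm high with a hump on top, 30 (x) x 56 (y) mm and 26 mm high, centred, with its long side along the cover's y. Origin: centre of the underside (rim); z up. Total height 54 mm, 80 to 170 g. It starts lying across the rail's top ahead of the carriage, turned up to 0.3 rad from the rail. Grip it by the hump's 30 mm width.
- tray: Fixed open grey plastic tray 190 (x) x 160 (y) x 32 mm, walls and floor 5 mm thick, left of the rail. Origin: centre of the underside.
- carriage: Gong carriage on the rail, axes as the rail's, origin on the same point as point carriage_ball. Plate 66 (across) x 118 (along) x 10 mm, top 42 mm above the worktop. On it: the grip fin, centre 36 mm behind the origin (-y), and a brass gong dish, 58 mm across, top 57 mm up (its nut 62), centre 28 mm ahead (+y). It moves only along the rail, drags with 1 to 2 N and weighs about 0.5 kg.
- pickup: Fixed pickup post, 56 mm high over all with a level black barrel, on the rail's far (+x) side, marking the notch. Origin at the notch's centre, axes as the rail's; the post stands 72 mm across (+x) and 28 mm ahead (+y) of it, so at the notch the gong's centre is right opposite the post.
- bellows_a: Bystander, loose, to be left alone: beechwood bellows box, 50 x 36 x 64 mm. Origin on its underside.
- bellows_b: Bystander, loose, to be left alone: beechwood bellows box, 50 x 36 x 64 mm. Origin on its underside.
- hex_driver: Bystander, loose, to be left alone: chrome hex driver with a red handle, lying, 175 mm long, 24 mm thick; origin at the handle's front end. Origin on its underside.
- gong: Bystander, loose, to be left alone: loose brass gong dish, 72 mm across, 14 mm high. Origin on its underside.
- screw_jar: Bystander, loose, to be left alone: small glass jar, 44 mm across, 55 mm high. Origin on its underside.
- bushing: Bystander, loose, to be left alone: brass ring, 40 mm across, 22 mm high. Origin on its underside.
- oilstone: Bystander, loose, to be left alone: wooden block, 50 x 100 x 18 mm. Origin on its underside.
Mind the look-alikes: they are no part of the job. What is shaped like the tray but pink or red is not meant.

How it is judged:
By the outcome, as a careful person would: the job done as asked, in the order asked, and still so for the second after the job is handed in, while the arm keeps its last pose, push and grip.
It also fails if it takes over 59 s, if anything falls off the work surface, if the arm or the gripper's body presses on something with over 40 N, if the wrist force passes 120 N, or if a joint passes its speed limit or range.

ROBOT

A 6-joint arm with a two-finger parallel gripper is mounted at the origin on the work surface. World frame = base frame: x ahead of the robot, y to its left, z up, the work surface at z = 0. Lengths are in m, angles in rad, forces in N, time in s.
With the tool pointing down it reaches from about 0.325 to 0.875 m from the base axis. Payload 4.4 kg.
Tool frame: the origin (TCP) lies on the front face of the gripper's body, between the roots of the fingers; the fingertips stand 73 mm ahead of it and the grasp point (between the pads) lies 54 mm ahead of it; y points along the fingers, z is the direction in which the jaws open and shut, and the axes are right-handed (so a half turn about y gives the same grasp; the last joint's range is limited). The gripper opens to 85 mm and grips with 20 to 120 N. Pads are 22 mm wide; open, the fingers measure 114 mm over their backs; the gripper's body (76 mm by 85 mm) begins 54 mm behind the grasp point. The pads swing forward as they close: fully open they stand 13 mm farther back than shut.
Start: joints at [-1.44, 0.207, 1.542, -0, 1.393, -0.15], TCP at [0.16, -0.552, 0.304] pointing down, gripper open.
Joint ranges: [-2.73, 2.73], [-0.86, 2.22], [0.23, 2.46], [-1.11, 4.25], [0.08, 2.63], [-2.82, 2.82]. Speed limits (rad/s): [2.79, 2.79, 3.14, 3.14, 3.14, 3.14].

INTERFACE

Orientations are given as a rotation vector (axis times angle).
In Python, from workcell import state, camera, hand_in, regions_of, landmark_of gives the robot as it stands.
- The arm moves only by the shell command python3 -m creep 'ROWS'. ROWS is JSON, a list of rows, each a list of 7 numbers: the shift along the tool's x, y, z in m, then the turn, a rotation vector about the tool's x, y, z in rad, then the opening in per cent of the stroke, from 0 (shut) to 100 (fully open). In form: [[x, y, z, ax, ay, az, fingers], ...]. A call has 1 to 12 rows; each row shifts and turns the commanded pose from where the row before left it, along the tool's axes as they then stand; what a row does not reach is not made up. A row lasts 1/8 s, in which the tool goes at most 62.5 mm and 10.7 degrees, less where a joint would pass 70% of its speed; a pose out of reach is approached as far as the arm can. A call is refused whole if a number of a shift passes 0.0625 or a number of a turn 0.188, either way. A call with a gripper value outside its range is refused whole. The fingers move at their own pace and stop on an object; the grip force is fixed at half the most. Time passes only in rows, so rows that do not move let the fingers close. It gives the time, the measured TCP pose, the force and the opening at its end, in the units of the state.
- state(): the state, without advancing time (a new reading comes with each control period).
- camera(name): name is "side" or "top"; returns a dict with "frame" (400x640x3 uint8, red, green, blue), "depth" (400x640 float32, m along the optical axis (not along the pixel's ray), 0 where there is no reading), "fx", "fy", "cx", "cy" (pixels), "k1" (the pictures are not rectified: a ray, as slopes to the right and down, at radius r is drawn at 1 + k1 r^2 times it, then the intrinsics apply), "view" (4x4, takes a point from world to camera coordinates). Camera axes: x right, y up, looking along -z (the intrinsics and any distortion apply to the point x, -y, -z); pixel columns grow to the right and rows downward; lengths in m; the calibration is good to about 2 mm. A picture is of the moment at which its call begins.
- hand_in(): hands the job in, once; it reports no verdict.
Trained networks look in the newest picture that a camera, given by its name, has taken for a name from the list of things; names that differ only in an ending like _2 or _b are one class to them, and where a whole thing is asked for, a point or a joint stands for the part that bears it (a point fixed in the world has none). Each returns a list of dicts, best first, with "confidence" (0 to 1); they miss things now and then, are a little off and sometimes report something else, mostly with a low value. They report only what shows in the picture. A call takes as long as a camera call. They do not tell look-alikes from the thing itself.
- regions_of(camera, thing): "region" (400x640 bool, what is visible of it).
- landmark_of(camera, thing): "centre" ([x, y, z] in m, in world coordinates, good to about 4 mm: a listed point, or the origin of a listed thing).
The state is a dict: "time": time; "qpos": joint angles; "qd": joint speeds; "effort": joint torques, N m; "tcp_pos": TCP position; "ee_rot": TCP orientation; "contact_force": force on the tool from outside, world axes, zero at the start; "wrist_torque": the same for the moment, N m; "width": finger opening in m.
Only numpy, scipy, OpenCV 4.12 (cv2) and the standard library are available. Lean on these libraries where they do the work, as an engineer would, in place of code of your own. Each camera call takes 0.05 s, during which the arm holds its last target.

## Working session

There is one attempt and no reset: what is moved stays moved. The work goes in short steps, Python scripts to look and compute and a shell command to move; the robot and the scene stay as the last step left them, time stands still between calls to the robot, and variables do not carry over. Pictures are saved under pics/ and viewed, and the job is handed in when it is done.

```bash
mkdir -p pics; ls; python3 - <<'E'
from workcell import state, camera, regions_of, landmark_of
import cv2
print(state())
for c in ("top","side"):
    d=camera(c); cv2.imwrite(f"pics/{c}0.png",d["frame"][:,:,::-1])
    print(c,d["fx"],d["fy"],d["cx"],d["cy"],d["k1"],d["view"].round(3).tolist())
    for t in ("rail","carriage_fin","carriage_ball","notch","cover","tray","carriage","pickup"):
        for r in landmark_of(c,t)[:3]: print(t,r["centre"],r["confidence"])
E
```

```text
pics
{'time': 0.0, 'qpos': array([-1.43948978e+00,  2.07474023e-01,  1.54298135e+00, -3.27098296e-05,
        1.39350642e+00, -1.50505391e-01]), 'qd': array([1.53736403e-03, 3.32208385e-05, 1.33361656e-03, 3.04501010e-04,
       1.78690803e-05, 7.08093978e-04]), 'effort': array([-1.97756228e-03, -3.83036041e+01, -2.91594833e+01, -4.81469833e-04,
        1.04538721e-02,  7.84875311e-06]), 'tcp_pos': array([ 0.15980403, -0.5517182 ,  0.30268191]), 'ee_rot': array([-0.29369118,  2.07285797, -2.06790343]), 'contact_force': array([-0.48848068, -0.39087595,  0.01052072]), 'wrist_torque': array([ 0.029155  ,  0.03504318, -0.03717375]), 'width': 0.08568900613575466}
top 363.98256545757914 363.98256545757914 320.21750719629074 201.12895851580458 -0.016227922334513364 [[-0.009, -1.0, 0.001, 0.01], [0.983, -0.009, 0.185, -0.474], [-0.185, 0.003, 0.983, -0.941], [0.0, 0.0, 0.0, 1.0]]
rail [0.553, -0.0618, 0.001] 0.93
rail [0.7146, 0.3205, -0.0012] 0.24
carriage_fin [0.5725, -0.1971, 0.0783] 0.86
carriage_fin [0.4846, 0.3343, 0.0042] 0.47
carriage_ball [0.5644, -0.1626, 0.034] 0.75
cover [0.5484, 0.0139, 0.0302] 0.96
tray [0.4839, 0.337, 0.0022] 0.93
tray [0.1745, 0.3283, 0.0014] 0.87
tray [0.3291, -0.146, 0.0012] 0.57
carriage [0.564, -0.1592, 0.0315] 0.65
carriage [0.4848, 0.3376, 0.0013] 0.58
pickup [0.5546, -0.0616, 0.0009] 0.73
side 461.5035573629671 461.5035573629671 316.38321000579793 193.70241373532997 -0.05619747978975102 [[-0.934, -0.358, 0.017, 0.443], [0.281, -0.702, 0.654, -0.182], [-0.222, 0.616, 0.756, -1.238], [0.0, 0.0, 0.0, 1.0]]
rail [0.5528, -0.0631, -0.0003] 0.58
carriage_fin [0.5694, -0.1973, 0.0844] 0.89
carriage_ball [0.5666, -0.1632, 0.0296] 0.83
cover [0.5541, 0.0105, 0.0303] 0.84
tray [0.1799, 0.3254, -0.0062] 0.86
tray [0.3276, -0.1461, -0.0017] 0.85
tray [0.4846, 0.3355, 0.0042] 0.57
carriage [0.566, -0.166, 0.0279] 0.72
carriage [0.3948, 0.0751, -0.0028] 0.16
```

View pics/top0.png

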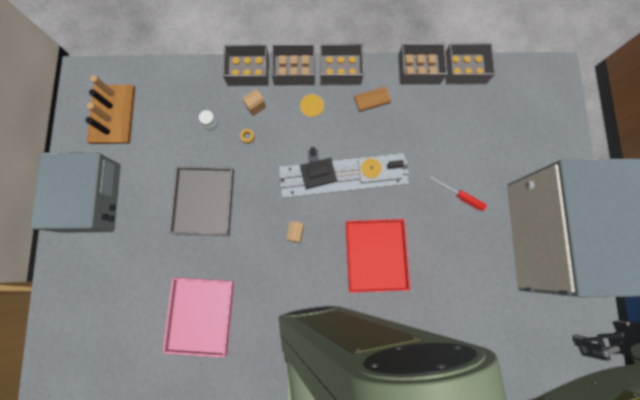

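View pics/side0.png

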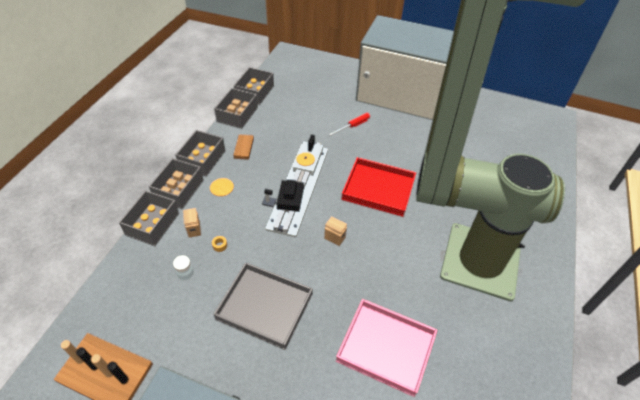

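The grey tray is at top-view pixel (203,202). The rail runs from (410,165) to (280,185), with the carriage at its right end. The cover is at (319,173) and the pickup post at (313,153). The red and pink trays are decoys. Next I'll measure rail yaw, cover yaw and the post from depth.

```bash
cat > h.py <<'E'
import numpy as np, cv2
from workcell import *
def cloud(d):
    H,W=d["depth"].shape
    u,v=np.meshgrid(np.arange(W),np.arange(H))
    K=np.array([[d["fx"],0,d["cx"]],[0,d["fy"],d["cy"]],[0,0,1]])
    p=cv2.undistortPoints(np.stack([u,v],-1).reshape(-1,1,2).astype(float),K,np.array([d["k1"],0,0,0,0.])).reshape(H,W,2)
    z=d["depth"].astype(float)
    c=np.stack([p[...,0]*z,-p[...,1]*z,-z,np.ones_like(z)],-1)
    w=c@np.linalg.inv(d["view"]).T
    w=w[...,:3]; w[z<=0]=np.nan
    return w
def proj(d,P):
    P=np.atleast_2d(P); c=P@d["view"][:3,:3].T+d["view"][:3,3]
    s=np.stack([c[:,0]/-c[:,2],-c[:,1]/-c[:,2]],1); r2=(s**2).sum(1,keepdims=True)
    s=s*(1+d["k1"]*r2); return s*[d["fx"],d["fy"]]+[d["cx"],d["cy"]]
def rect(P):
    (c,s,a)=cv2.minAreaRect((P[:,:2]*1000).astype(np.float32)); return np.round(c,1),np.round(s,1),round(a,1)
E
python3 - <<'E'
from h import *
for c in ("top","side"):
    d=camera(c); w=cloud(d); f=d["frame"].astype(int)
    print(c)
    def sel(m): return w[m&np.isfinite(w[...,0])]
    x,y,z=w[...,0],w[...,1],w[...,2]
    box=lambda x0,x1,y0,y1,z0,z1:(x>x0)&(x<x1)&(y>y0)&(y<y1)&(z>z0)&(z<z1)
    print("base z",np.nanmedian(z[box(.3,.8,-.3,.3,-.02,.02)]))
    print("cover hump",rect(sel(box(.48,.64,-.06,.08,.077,.1))), sel(box(.48,.64,-.06,.08,.077,.1)).mean(0), box(.48,.64,-.06,.08,.077,.1).sum())
    R=regions_of(c,"cover")[0]["region"]; P=sel(R); print("cover",rect(P[P[:,2]>.05]),np.percentile(P[:,2],[2,50,98]))
    for t in ("rail","pickup","tray","carriage","carriage_fin"):
        for r in regions_of(c,t)[:2]:
            P=sel(r["region"]); 
            if len(P)==0: continue
            print(t,r["confidence"],rect(P),P.mean(0).round(4),np.percentile(P[:,2],[2,50,98]).round(3))
    fin=sel(box(.52,.62,-.26,-.16,.07,.1)); print("fin",rect(fin) if len(fin) else 0,fin.mean(0))
    po=sel(box(.59,.68,-.06,.06,.03,.07)); print("post",rect(po) if len(po) else 0,po.mean(0))
    cx,cy=(345,172) if c=="top" else (300,180)
    cr=d["frame"][cy-50:cy+50,cx-75:cx+75,::-1] if c=="top" else d["frame"][cy-65:cy+65,cx-65:cx+65,::-1]
    cv2.imwrite(f"pics/{c}1.png",cv2.resize(cr,None,fx=5 if c=="top" else 4.5,fy=5 if c=="top" else 4.5,interpolation=cv2.INTER_CUBIC))
E
```

```text
top
base z -0.0010897502816810123
cover hump (array([550.4,  11.1]), array([29.6, 55.6]), 14.8) [0.55013861 0.01103374 0.08215397] 232
cover (array([551.1,  10.7]), array([67.1, 90.1]), 13.5) [0.03451699 0.05732231 0.08457867]
rail 0.92 (array([556.7, -62.1]), array([ 93.7, 360.2]), 5.9) [ 0.5485 -0.0799  0.0268] [0.006 0.025 0.079]
pickup 0.78 (array([577.3, -24.8]), array([159.7,  52.3]), 60.1) [ 0.586  -0.0176  0.0238] [0.003 0.025 0.056]
pickup 0.43 (array([557.6, -63.2]), array([ 97.4, 372.1]), 5.4) [ 0.5484 -0.0783  0.0261] [0.002 0.024 0.079]
tray 0.85 (array([487.1, 341. ]), array([175.9, 202.9]), 87.0) [0.485  0.3388 0.0078] [-0.     0.004  0.032]
tray 0.84 (array([171.3, 334.4]), array([173.9, 200. ]), 86.1) [0.1713 0.3325 0.0081] [0.    0.005 0.032]
carriage 0.69 (array([ 570.3, -166.6]), array([ 76. , 128.7]), 5.5) [ 0.5609 -0.1613  0.0467] [0.017 0.042 0.081]
carriage_fin 0.87 (array([ 565.1, -162. ]), array([ 66.1, 118.1]), 6.1) [ 0.5605 -0.1613  0.0478] [0.025 0.042 0.081]
fin (array([ 569.9, -197.4]), array([15.6, 40.4]), 6.8) [ 0.56835086 -0.19721189  0.07912239]
pos
[... 574 characters left out ...]
.7, 206.6]), 87.7) [0.4857 0.3322 0.0101] [0.001 0.006 0.034]
tray 0.73 (array([174.8, 318.2]), array([181.7, 200.2]), 85.7) [0.173  0.3268 0.0097] [0.001 0.006 0.034]
carriage 0.66 (array([ 574.9, -196.3]), array([ 77.9, 193.8]), 6.8) [ 0.5627 -0.1563  0.0486] [0.016 0.045 0.083]
carriage_fin 0.57 (array([ 571.7, -184.2]), array([ 75.7, 171.5]), 9.2) [ 0.562  -0.155   0.0494] [0.024 0.045 0.083]
carriage_fin 0.38 (array([559.5, -83.7]), array([ 97.2, 411.1]), 6.3) [ 0.546  -0.0504  0.0272] [0.002 0.02  0.081]
fin (array([ 569.9, -200.1]), array([14.4, 40.8]), 7.1) [ 0.56847058 -0.19566154  0.08058584]
post (array([601.6,   6.8]), array([66.7, 21.9]), 58.0) [0.61226494 0.02318697 0.05028133]
```

View pics/top1.png

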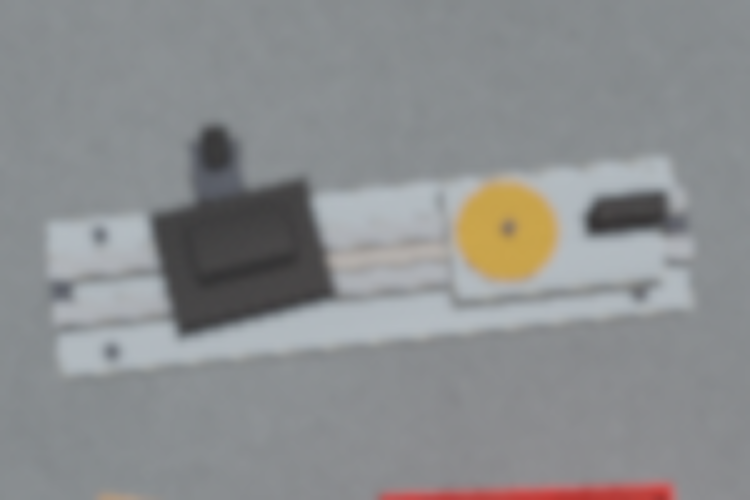

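View pics/side1.png

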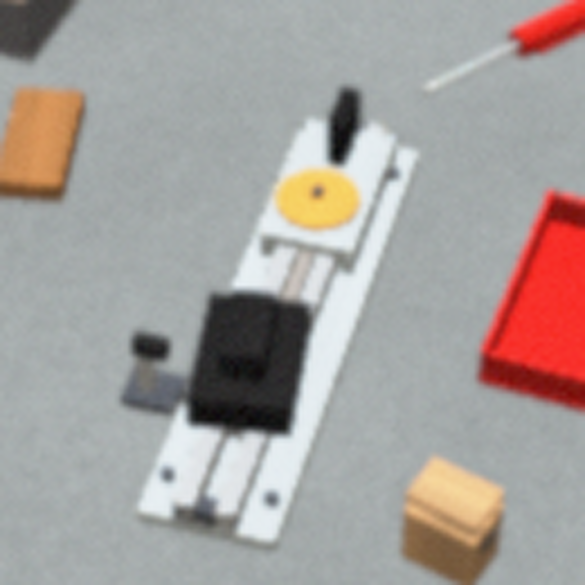

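```bash
cat >> h.py <<'E'
from scipy.spatial.transform import Rotation as Ro
def go(target,jawdir_deg):
    """print turn about tool y and shift (in tool axes after turn) to target TCP with tool z at jawdir (mod 180)"""
    s=state(); R=Ro.from_rotvec(s["ee_rot"]).as_matrix()
    z=R[:,2]; a=np.degrees(np.arctan2(z[1],z[0])); 
    da=(jawdir_deg-a+90)%180-90   # about world z
    turn=-np.radians(da) if R[2,1]<0 else np.radians(da)
    # desired orientation: y straight down
    ang=np.radians(a+da); zz=np.array([np.cos(ang),np.sin(ang),0]); yy=np.array([0,0,-1.]); xx=np.cross(yy,zz)
    Rd=np.stack([xx,yy,zz],1)
    sh=Rd.T@(np.array(target)-s["tcp_pos"])
    rv=Ro.from_matrix(R.T@Rd).as_rotvec()
    print("t",round(s["time"],2),"tcp",s["tcp_pos"].round(4),"jaw",round(a,1),"F",s["contact_force"].round(1),"w",round(s["width"],4),"q1,6",s["qpos"][[0,5]].round(2))
    print("turn",turn.round(4),"rv",rv.round(4),"shift after turn",sh.round(4))
E
python3 - <<'E'
from h import *
print(Ro.from_rotvec(state()["ee_rot"]).as_matrix().round(3))
go([.551,.011,.18],14.4)
E
```

```text
[[-0.961  0.     0.278]
 [-0.278  0.    -0.961]
 [-0.    -1.     0.   ]]
t 1.6 tcp [ 0.1599 -0.5523  0.3039] jaw -73.9 F [-0.2 -0.2  0.1] w 0.0854 q1,6 [-1.44 -0.15]
turn -1.5403 rv [-0.     -1.5403 -0.    ] shift after turn [-0.4484  0.1239  0.5189]
```

```bash
python3 - <<'E'
from h import *
for c in("top","side"):
    w=cloud(camera(c)); x,y,z=w[...,0],w[...,1],w[...,2]
    m=(x>.12)&(x<.8)&(y<-.3)&(y>-1.1)&(z>.1)&(z<.6)
    P=w[m]
    for zz in np.arange(.1,.6,.05):
        Q=P[(P[:,2]>zz)&(P[:,2]<zz+.05)]
        if len(Q)>5: print(c,zz.round(2),len(Q),np.percentile(Q,[1,99],axis=0)[:,:2].round(3).tolist())
E
```

```text
top 0.1 1391 [[0.232, -0.53], [0.524, -0.513]]
top 0.15 1721 [[0.235, -0.53], [0.524, -0.52]]
top 0.2 11577 [[0.233, -0.696], [0.525, -0.522]]
top 0.25 329 [[0.13, -0.597], [0.186, -0.478]]
top 0.3 818 [[0.129, -0.572], [0.183, -0.479]]
top 0.35 423 [[0.138, -0.538], [0.194, -0.512]]
top 0.5 31 [[0.186, -0.391], [0.196, -0.371]]
top 0.55 332 [[0.177, -0.375], [0.193, -0.302]]
side 0.1 1048 [[0.246, -0.534], [0.524, -0.512]]
side 0.15 1105 [[0.247, -0.533], [0.523, -0.518]]
side 0.2 3562 [[0.25, -0.724], [0.524, -0.52]]
side 0.35 18 [[0.122, -0.549], [0.126, -0.533]]
side 0.4 34 [[0.122, -0.556], [0.129, -0.53]]
side 0.5 9 [[0.121, -0.377], [0.136, -0.37]]
```

```bash
python3 -m creep '[[0,-0.02,-0.04,0,0,0,100],[0,-0.01,-0.04,0,0,0,100],[-0.06,0,0,0,-0.12,0,100],[-0.06,0,0,0,-0.12,0,100],[-0.06,0,0,0,-0.12,0,100],[-0.06,0,0,0,-0.12,0,100],[-0.06,0,0,0,-0.12,0,100],[-0.06,0,0,0,-0.12,0,100],[-0.06,0,0,0,-0.12,0,100],[-0.06,0,0,0,-0.12,0,100],[-0.06,0,0,0,-0.12,0,100],[-0.06,0,0,0,-0.12,0,100]]'; python3 -c "
from h import *
go([.551,.0115,.20],14.4)"
```

```text
time: 3.2
tcp_pos: [0.523, -0.0598, 0.3341]
ee_rot: [-1.167, 1.271, -1.272]
contact_force: [0.5, 0.5, 0.1]
width: 0.0856
t 3.2 tcp [ 0.523  -0.0598  0.3341] jaw -4.9 F [0.5 0.5 0.1] w 0.0856 q1,6 [-0.28 -0.19]
turn -0.3364 rv [-9.000e-04 -3.364e-01  3.000e-04] shift after turn [-0.0622  0.1341  0.0448]
```

```bash
python3 -m creep '[[0,0,0,0,-0.17,0,100],[0,0,0,0,-0.166,0,100],[-0.02,0.03,0.015,0,0,0,100],[-0.02,0.03,0.015,0,0,0,100],[-0.02,0.03,0.015,0,0,0,100],[0,0.03,0,0,0,0,100],[0,0,0,0,0,0,100],[0,0,0,0,0,0,100]]'; python3 -c "
from h import *
go([.551,.0115,.134],14.4)"
```

```text
time: 4.2
tcp_pos: [0.552, 0.0072, 0.215]
ee_rot: [-1.315, 1.024, -1.027]
contact_force: [0.4, -0.6, 0.8]
width: 0.0858
t 4.2 tcp [0.552  0.0072 0.215 ] jaw 14.1 F [ 0.4 -0.6  0.8] w 0.0858 q1,6 [-0.14 -0.39]
turn -0.0046 rv [-0.0016 -0.0046  0.0007] shift after turn [-0.0044  0.081   0.0001]
```

```bash
python3 -m creep '[[-0.0044,0.02,0,0,-0.0046,0,100],[0,0.025,0,0,0,0,100],[0,0.02,0,0,0,0,100],[0,0.01,0,0,0,0,100],[0,0.006,0,0,0,0,100],[0,0,0,0,0,0,100]]'; python3 -c "
from h import *
go([.551,.0115,.134],14.4)
cv2.imwrite('pics/s2.png',cv2.resize(camera('side')['frame'][110:260,200:400,::-1],None,fx=4,fy=4,interpolation=cv2.INTER_CUBIC))
"
```

```text
time: 4.95
tcp_pos: [0.5507, 0.0116, 0.1335]
ee_rot: [-1.317, 1.021, -1.023]
contact_force: [0.2, -0.6, -0.5]
width: 0.0855
t 4.95 tcp [0.5507 0.0116 0.1335] jaw 14.4 F [ 0.2 -0.6 -0.5] w 0.0855 q1,6 [-0.14 -0.39]
turn 0.0 rv [-0.0009  0.      0.0004] shift after turn [ 0.0001 -0.0005  0.0003]
```

View pics/s2.png

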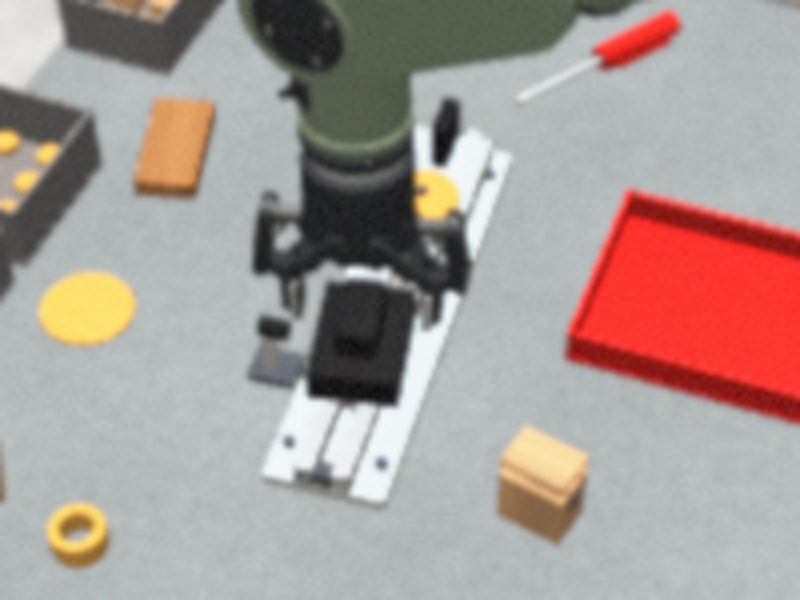

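The fingers straddle the hump, at crop (295,300) and (430,310). Closing now.

```bash
python3 -m creep '[[0,0,0,0,0,0,25],[0,0,0,0,0,0,20],[0,0,0,0,0,0,0],[0,0,0,0,0,0,0],[0,0,0,0,0,0,0],[0,0,0,0,0,0,0]]'; python3 -m creep '[[0,-0.01,0,0,0,0,0],[0,-0.02,0,0,0,0,0],[0,-0.03,0,0,0,0,0],[0,-0.03,0,0,0,0,0],[0,-0.03,0,0,0,0,0],[0,0,0,0,0,0,0]]'; python3 -c "
from h import *
go([.485,.337,.25],-3)
cv2.imwrite('pics/s3.png',cv2.resize(camera('side')['frame'][60:260,180:420,::-1],None,fx=3,fy=3,interpolation=cv2.INTER_CUBIC))
"
```

```text
time: 5.75
tcp_pos: [0.5507, 0.0118, 0.1334]
ee_rot: [-1.317, 1.021, -1.023]
contact_force: [0.6, 1.4, 3.2]
width: 0.029
time: 6.5
tcp_pos: [0.5515, 0.0115, 0.2554]
ee_rot: [-1.315, 1.018, -1.025]
contact_force: [0.5, 0.4, -1.8]
width: 0.0289
t 6.5 tcp [0.5515 0.0115 0.2554] jaw 14.4 F [ 0.5  0.4 -1.8] w 0.0289 q1,6 [-0.14 -0.39]
turn 0.304 rv [-0.0052  0.304   0.0014] shift after turn [-0.3216  0.0054 -0.0834]
```

View pics/s3.png

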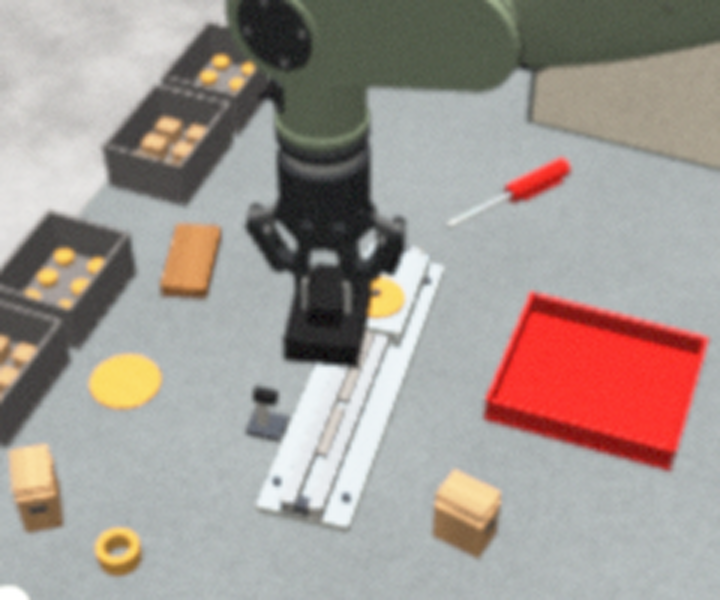

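The cover is held level, 29 mm between the pads. The notch gap now shows in the strip at crop (340,403). Carrying the cover to the tray.

```bash
python3 -m creep '[[0,0,0,0,0.152,0,0],[0,0,0,0,0.152,0,0],[-0.02,0,-0.005,0,0,0,0],[-0.04,0,-0.01,0,0,0,0],[-0.05,0,-0.013,0,0,0,0],[-0.05,0,-0.013,0,0,0,0],[-0.05,0,-0.013,0,0,0,0],[-0.05,0,-0.013,0,0,0,0],[-0.04,0,-0.01,0,0,0,0],[-0.0216,0,-0.0064,0,0,0,0],[0,0,0,0,0,0,0],[0,0,0,0,0,0,0]]'; python3 -c "
from h import *
go([.485,.337,.115],-3)
d=camera('top');w=cloud(d);x,y,z=w[...,0],w[...,1],w[...,2]
cv2.imwrite('pics/t4.png',cv2.resize(d['frame'][100:290,120:420,::-1],None,fx=2.5,fy=2.5,interpolation=cv2.INTER_CUBIC))
# rail/notch
f=d['frame'];cv2.imwrite('pics/t4n.png',cv2.resize(f[140:205,270:420,::-1],None,fx=5.3,fy=5.3,interpolation=cv2.INTER_CUBIC))
for c in('top','side'):
  if c=='side': camera(c)
  for t in('notch','pickup','rail','carriage_ball','carriage_fin','cover'):
    for r in landmark_of(c,t)[:2]: print(c,t,r['centre'],r['confidence'])
cv2.imwrite('pics/s4n.png',cv2.resize(camera('side')['frame'][130:240,250:350,::-1],None,fx=5.4,fy=5.4,interpolation=cv2.INTER_CUBIC))
"
```

```text
time: 8.05
tcp_pos: [0.4829, 0.337, 0.2518]
ee_rot: [-1.187, 1.247, -1.247]
contact_force: [0.0, 0.4, -0.4]
width: 0.0292
t 8.05 tcp [0.4829 0.337  0.2518] jaw -2.9 F [ 0.   0.4 -0.4] w 0.0292 q1,6 [0.46 0.51]
turn 0.0015 rv [0.0018 0.0015 0.0015] shift after turn [-1.000e-04  1.368e-01  2.100e-03]
top notch [0.5514, -0.011, 0.0312] 0.9
top pickup [0.5503, -0.0107, 0.0337] 0.8
top carriage_ball [0.5665, -0.1638, 0.0327] 0.9
top carriage_ball [0.5537, -0.0086, 0.0321] 0.7
top carriage_fin [0.5669, -0.2005, 0.0798] 0.81
top cover [0.4818, 0.3385, 0.1489] 0.65
top cover [0.4836, 0.3376, 0.0034] 0.2
side notch [0.5552, -0.011, 0.0301] 0.38
side pickup [0.3955, 0.0712, -0.0013] 0.56
side pickup [0.5549, -0.0105, 0.0328] 0.54
side rail [0.5528, -0.0615, -0.0009] 0.58
side carriage_fin [0.5507, -0.0065, 0.0304] 0.65
side cover [0.4834, 0.3344, 0.1475] 0.75
```

View pics/t4.png

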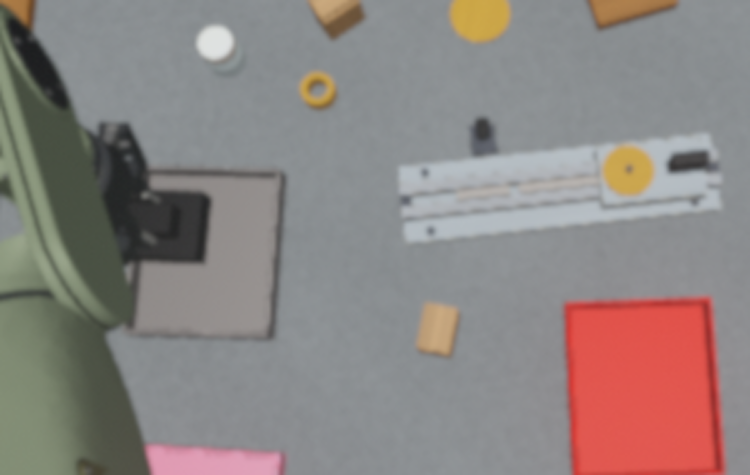

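View pics/t4n.png

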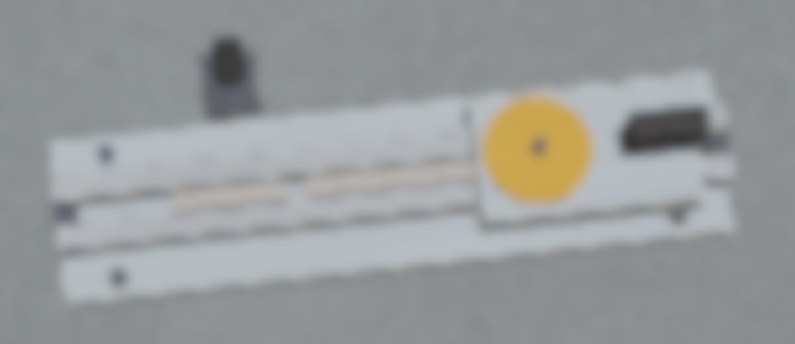

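View pics/s4n.png

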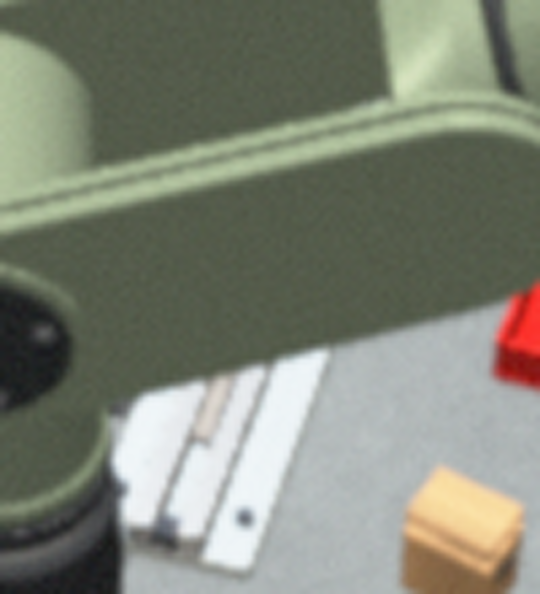

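```bash
python3 -m creep '[[0,0.02,0.002,0,0,0,0],[0,0.03,0,0,0,0,0],[0,0.035,0,0,0,0,0],[0,0.03,0,0,0,0,0],[0,0.015,0,0,0,0,0],[0,0.006,0,0,0,0,0],[0,0,0,0,0,0,0],[0,0,0,0,0,0,0]]'
python3 -m creep '[[0,0.004,0,0,0,0,0],[0,0.002,0,0,0,0,0],[0,0,0,0,0,0,0]]'
```

```text
time: 9.8
tcp_pos: [0.4867, 0.3377, 0.1183]
ee_rot: [-1.181, 1.246, -1.248]
contact_force: [0.4, 0.2, -0.2]
width: 0.0289
time: 10.18
tcp_pos: [0.4856, 0.3371, 0.1107]
ee_rot: [-1.184, 1.248, -1.248]
contact_force: [-0.1, 0.1, -2.4]
width: 0.0287
```

```bash
python3 -m creep '[[0,0.001,0,0,0,0,0],[0,0.001,0,0,0,0,0],[0,0,0,0,0,0,0]]'
```

```text
time: 10.55
tcp_pos: [0.4857, 0.3371, 0.1088]
ee_rot: [-1.184, 1.248, -1.248]
contact_force: [0.7, 0.5, -1.8]
width: 0.029
```

```bash
python3 -m creep '[[0,0.001,0,0,0,0,0],[0,0,0,0,0,0,0]]'
```

```text
time: 10.8
tcp_pos: [0.4859, 0.3372, 0.1085]
ee_rot: [-1.184, 1.248, -1.248]
contact_force: [-2.5, -1.2, 4.2]
width: 0.0289
```

```bash
python3 -m creep '[[0,0.001,0,0,0,0,0],[0,0,0,0,0,0,0]]'
```

```text
time: 11.05
tcp_pos: [0.4859, 0.3372, 0.1084]
ee_rot: [-1.184, 1.248, -1.248]
contact_force: [-3.2, -2.0, 9.2]
width: 0.029
```

Contact at the expected height. Releasing.

```bash
python3 -m creep '[[0,-0.001,0,0,0,0,100],[0,0,0,0,0,0,100],[0,0,0,0,0,0,100],[0,0,0,0,0,0,100],[0,0,0,0,0,0,100],[0,-0.02,0,0,0,0,100],[0,-0.04,0,0,0,0,100],[0,-0.04,0,0,0,0,100],[0,-0.03,0,0,0,0,100],[0,0,0,0,0,0,100]]'; python3 -c "
from h import *
for c in ('top','side'):
  d=camera(c); w=cloud(d)
  r=regions_of(c,'cover')[0]; P=w[r['region']];P=P[np.isfinite(P[:,0])]
  print(r['confidence'],rect(P[P[:,2]>.025]),np.percentile(P[:,2],[2,50,98]))
  for t in('notch','carriage_ball','carriage_fin','cover','pickup'):
    for r in landmark_of(c,t)[:2]: print(c,t,r['centre'],r['confidence'])
  x,y,z=w[...,0],w[...,1],w[...,2]
  m=(x>.52)&(x<.62)&(y<-.15)&(y>-.25)&(z>.075)&(z<.1); print('fin',rect(w[m]))
  cv2.imwrite(f'pics/{c}5.png',d['frame'][...,::-1])
go([.57,-.197,.25],5.9)
"
```

```text
time: 12.3
tcp_pos: [0.4879, 0.3383, 0.2431]
ee_rot: [-1.175, 1.243, -1.248]
contact_force: [0.6, 0.6, 0.8]
width: 0.0852
0.58 (array([484. , 335.8]), array([91.9, 66.4]), 87.1) [0.002767   0.03204446 0.05971133]
top notch [0.5523, -0.0106, 0.032] 0.73
top carriage_ball [0.5677, -0.1625, 0.0263] 0.65
top carriage_fin [0.5695, -0.1963, 0.0788] 0.92
top cover [0.485, 0.3361, 0.0012] 0.56
top pickup [0.5491, -0.0109, 0.0368] 0.65
fin (array([ 569.3, -197.8]), array([14.7, 39.8]), 5.2)
0.91 (array([485.2, 335.9]), array([93.3, 67.8]), 87.0) [0.00543956 0.03337875 0.06175233]
side cover [0.4893, 0.3332, 0.0061] 0.88
side cover [0.394, 0.0724, 0.0002] 0.28
fin (array([0., 0.]), array([0., 0.]), 0.0)
t 13.0 tcp [0.4858 0.3372 0.2377] jaw -3.0 F [0.8 0.4 0.9] w 0.0852 q1,6 [0.46 0.51]
turn -0.1554 rv [ 3.000e-04 -1.554e-01  1.000e-04] shift after turn [ 0.54   -0.0123  0.0289]
```

View pics/side5.png

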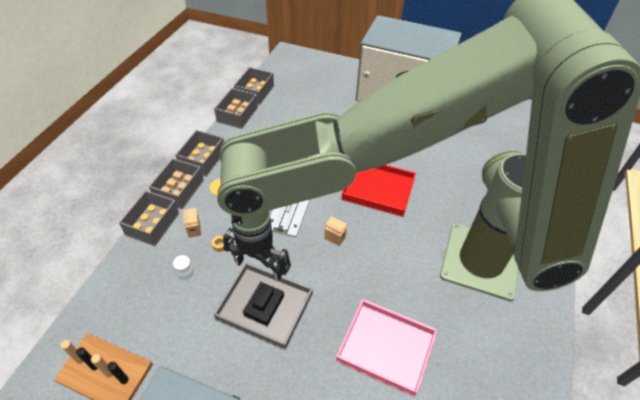

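The cover lies flat, hump up, at (263,303) in the grey tray. On to the fin.

```bash
python3 -m creep '[[0,0,0,0,-0.155,0,100],[0.02,0,0,0,0,0,100],[0.04,0,0,0,0,0,100],[0.06,0,0.005,0,0,0,100],[0.06,0,0.005,0,0,0,100],[0.06,0,0.005,0,0,0,100],[0.06,0,0.005,0,0,0,100],[0.06,0,0.005,0,0,0,100],[0.06,0,0.004,0,0,0,100],[0.06,0,0,0,0,0,100],[0.04,0,0,0,0,0,100],[0.02,0,0,0,0,0,100]]'; python3 -m creep '[[0,0,0,0,0,0,100],[0,0,0,0,0,0,100]]'; python3 -c "
from h import *
go([.5695,-.1975,.165],5.9)
"
```

```text
time: 14.5
tcp_pos: [0.5691, -0.2001, 0.2379]
ee_rot: [-1.254, 1.137, -1.137]
contact_force: [-0.2, 0.4, 0.3]
width: 0.0853
time: 14.75
tcp_pos: [0.5696, -0.1956, 0.2377]
ee_rot: [-1.256, 1.134, -1.132]
contact_force: [-0.2, 0.6, 0.3]
width: 0.0856
t 14.75 tcp [ 0.5696 -0.1956  0.2377] jaw 5.9 F [-0.2  0.6  0.3] w 0.0856 q1,6 [-0.47 -0.58]
turn 0.0002 rv [ 0.0006  0.0002 -0.0011] shift after turn [ 0.0019  0.0727 -0.0003]
```

```bash
python3 -m creep '[[0.002,0.03,0,0,0,0,100],[0,0.03,0,0,0,0,100],[0,0.03,0,0,0,0,100],[0,0.015,0,0,0,0,100],[0,0.007,0,0,0,0,100],[0,0,0,0,0,0,100],[0,0,0,0,0,0,100]]'; python3 -c "
from h import *
go([.5695,-.1975,.126],5.9)
cv2.imwrite('pics/s6.png',cv2.resize(camera('side')['frame'][90:240,230:400,::-1],None,fx=4,fy=4,interpolation=cv2.INTER_CUBIC))
f=camera('top')['frame'];cv2.imwrite('pics/t6.png',cv2.resize(f[140:205,270:420,::-1],None,fx=5.3,fy=5.3,interpolation=cv2.INTER_CUBIC))
"
```

```text
time: 15.62
tcp_pos: [0.571, -0.1993, 0.1272]
ee_rot: [-1.255, 1.131, -1.135]
contact_force: [0.2, -0.5, 0.3]
width: 0.0852
t 15.62 tcp [ 0.571  -0.1993  0.1272] jaw 5.9 F [ 0.2 -0.5  0.3] w 0.0852 q1,6 [-0.48 -0.58]
turn -0.0002 rv [-0.0021 -0.0002  0.0014] shift after turn [-0.002   0.0012 -0.0013]
```

View pics/s6.png

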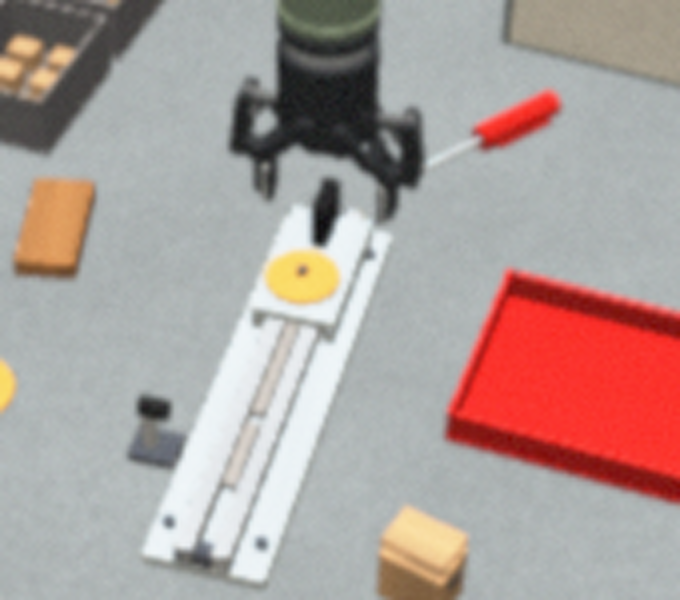

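View pics/t6.png

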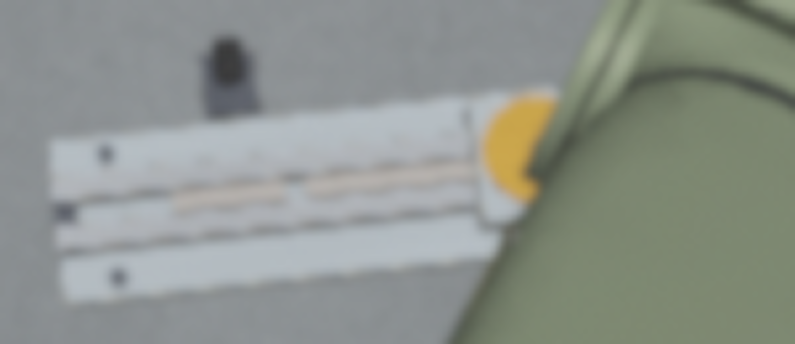

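The fingers straddle the fin, at crop (263,190) and (385,200). The driver tip is well clear below. Closing.

```bash
python3 -m creep '[[-0.001,0.001,-0.001,0,0,0,40],[0,0,0,0,0,0,20],[0,0,0,0,0,0,0],[0,0,0,0,0,0,0],[0,0,0,0,0,0,0],[0,0,0,0,0,0,0],[0,0,0,0,0,0,0]]'; python3 - <<'E'
from h import *
go([.5695,-.1975,.126],5.9)
yaw=np.radians(5.9); ey=np.array([-np.sin(yaw),np.cos(yaw)]); ex=np.array([np.cos(yaw),np.sin(yaw)])
for c in("side","top"):
  d=camera(c); w=cloud(d); f=d['frame'].astype(int); x,y,z=w[...,0],w[...,1],w[...,2]
  # gong disc by colour
  g=(f[...,0]-f[...,2]>80)&(f[...,1]>120)&(x>.5)&(x<.62)&(y>-.25)&(y<.1)
  P=w[g&np.isfinite(x)]; print(c,"gong",rect(P),P.mean(0).round(4),len(P))
  for t in('notch','carriage_ball','pickup','carriage_fin'):
    for r in landmark_of(c,t)[:1]:
      q=np.array(r['centre'][:2]); print(t,r['centre'],r['confidence'],"along",(q@ey).round(4),"across",(q@ex).round(4))
  # profile of brightness along strip
  q0=np.array([.552,-.0106])
  for off in(-.002,0,.002):
    pr=[]
    for s in np.arange(-.03,.0301,.002):
      p=q0+ex*off+ey*s; u=proj(d,[p[0],p[1],.029])[0]
      pr.append(int(cv2.getRectSubPix(d['frame'],(1,1),tuple(map(float,u)))[0,0].astype(int).sum()))
    print(off,pr)
E
```

```text
time: 16.6
tcp_pos: [0.5709, -0.198, 0.1253]
ee_rot: [-1.253, 1.13, -1.136]
contact_force: [5.9, 0.5, -3.7]
width: 0.0132
t 16.6 tcp [ 0.5709 -0.198   0.1253] jaw 5.9 F [ 5.9  0.5 -3.7] w 0.0132 q1,6 [-0.48 -0.58]
turn -0.0005 rv [-0.0045 -0.0005  0.0008] shift after turn [-0.0006 -0.0007 -0.0013]
side gong (array([ 563., -133.]), array([52.2, 53.1]), 65.8) [ 0.5621 -0.1321  0.0567] 184
notch [0.5543, -0.0123, 0.0306] 0.88 along -0.0692 across 0.5501
carriage_ball [0.5535, -0.0071, 0.0289] 0.7 along -0.064 across 0.5498
pickup [0.555, -0.0084, 0.0306] 0.62 along -0.0654 across 0.5512
carriage_fin [0.5687, -0.1996, 0.0839] 0.74 along -0.257 across 0.5452
-0.002 [609, 612, 617, 623, 617, 613, 612, 613, 620, 619, 595, 573, 542, 509, 543, 589, 627, 660, 651, 634, 624, 623, 622, 622, 618, 619, 617, 621, 621, 615, 613]
0 [616, 614, 612, 611, 611, 611, 606, 604, 605, 607, 596, 568, 532, 497, 520, 582, 609, 629, 628, 622, 624, 624, 619, 620, 622, 623, 618, 614, 611, 611, 614]
0.002 [587, 590, 591, 586, 582, 576, 575, 579, 579, 576, 561, 533, 506, 487, 492, 529, 553, 579, 590, 586, 584, 589, 595, 601, 601, 597, 596, 590, 580, 576, 579]
top gong (array([ 566.8, -121.3]), array([25.7, 50.5]), 74.5) [ 0.5673 -0.1216  0.0537] 122
notch [0.5522, -0.0113, 0.0295] 0.75 along -0.068 across 0.5481
carriage_ball [0.5637, -0.1622, 0.0295] 0.48 along -0.2193 across 0.544
pickup [0.5495, -0.0106, 0.0338] 0.89 along -0.067 across 0.5455
-0.002 [529, 527, 526, 523, 521, 519, 521, 523, 526, 527, 528, 526, 525, 524, 523, 526, 529, 529, 527, 525, 526, 525, 526, 526, 529, 529, 529, 526, 523, 523, 520]
0 [523, 523, 521, 519, 516, 515, 517, 520, 524, 524, 523, 519, 514, 507, 502, 501, 503, 506, 510, 516, 521, 525, 526, 523, 522, 522, 520, 520, 517, 517, 517]
0.002 [508, 507, 506, 503, 500, 494, 495, 499, 504, 507, 508, 504, 497, 486, 476, 469, 467, 469, 477, 489, 498, 506, 510, 511, 508, 505, 503, 503, 501, 500, 499]
```

```bash
python3 -m creep '[[-0.003,0,0.001,0,0,0,0],[-0.006,0,0,0,0,0,0],[-0.01,0,0,0,0,0,0],[-0.012,0,0,0,0,0,0],[-0.012,0,0,0,0,0,0],[-0.012,0,0,0,0,0,0],[-0.012,0,0,0,0,0,0],[-0.012,0,0,0,0,0,0],[-0.01,0,0,0,0,0,0],[-0.006,0,0,0,0,0,0],[-0.003,0,0,0,0,0,0],[0,0,0,0,0,0,0]]'; cat > m.py <<'E'
from h import *
go([.5695,-.1975,.126],5.9)
s=state(); yaw=np.radians(5.9); ey=np.array([-np.sin(yaw),np.cos(yaw)]); ex=np.array([np.cos(yaw),np.sin(yaw)])
print("tcp along",(s["tcp_pos"][:2]@ey).round(4),"across",(s["tcp_pos"][:2]@ex).round(4),"Fal",(s["contact_force"][:2]@ey).round(2),"Fac",(s["contact_force"][:2]@ex).round(2))
E
python3 m.py; python3 - <<'E'
from h import *
yaw=np.radians(5.9); ey=np.array([-np.sin(yaw),np.cos(yaw)])
for c in("side","top"):
  d=camera(c); w=cloud(d); f=d['frame'].astype(int); x,y,z=w[...,0],w[...,1],w[...,2]
  g=(f[...,0]-f[...,2]>80)&(f[...,1]>120)&(x>.5)&(x<.62)&(y>-.25)&(y<.1)
  P=w[g&np.isfinite(x)]; print(c,"gong",rect(P),P.mean(0).round(4),len(P),(P.mean(0)[:2]@ey).round(4))
  cv2.imwrite(f'pics/{c}7.png',cv2.resize(d['frame'][130:260,230:400,::-1],None,fx=4,fy=4,interpolation=cv2.INTER_CUBIC))
E
```

```text
time: 18.6
tcp_pos: [0.561, -0.1013, 0.1253]
ee_rot: [-1.255, 1.131, -1.136]
contact_force: [4.0, -2.1, -1.9]
width: 0.0132
t 18.6 tcp [ 0.561  -0.1013  0.1253] jaw 5.9 F [ 4.  -2.1 -1.9] w 0.0132 q1,6 [-0.33 -0.43]
turn -0.0005 rv [-0.0025 -0.0005  0.0018] shift after turn [ 0.0966 -0.0007 -0.0015]
tcp along -0.1584 across 0.5477 Fal -2.5 Fac 3.76
side gong (array([553.6, -38.1]), array([52.6, 56. ]), 25.4) [ 0.5524 -0.0358  0.0566] 209 -0.0924
top gong (array([0., 0.]), array([0., 0.]), 0.0) [nan nan nan] 0 nan<stdin>:6: RuntimeWarning: Mean of empty slice.
  ret = um.true_divide(
```

View pics/side7.png

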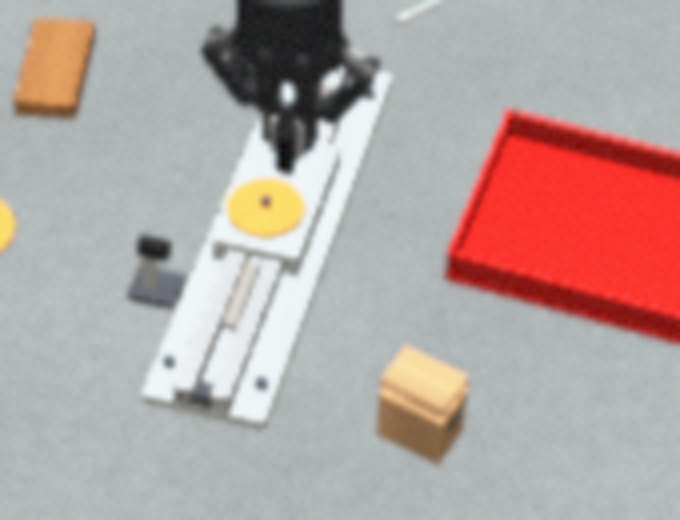

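The carriage follows the fingers (97 mm so far) and about 54 mm remain. I'll go 40 mm, then creep.

```bash
python3 -m creep '[[-0.003,0,0.0007,0,0,0,0],[-0.006,0,0,0,0,0,0],[-0.008,0,0,0,0,0,0],[-0.008,0,0,0,0,0,0],[-0.007,0,0,0,0,0,0],[-0.004,0,0,0,0,0,0],[-0.003,0,0,0,0,0,0],[-0.001,0,0,0,0,0,0],[0,0,0,0,0,0,0]]'; python3 m.py; python3 - <<'E'
from h import *
yaw=np.radians(5.9); ey=np.array([-np.sin(yaw),np.cos(yaw)])
for c in("side",):
  d=camera(c); w=cloud(d); f=d['frame'].astype(int); x,y,z=w[...,0],w[...,1],w[...,2]
  g=(f[...,0]-f[...,2]>80)&(f[...,1]>120)&(x>.5)&(x<.62)&(y>-.25)&(y<.1)
  P=w[g&np.isfinite(x)]; r=rect(P); print(c,"gong",r,len(P),(np.array(r[0])@ey).round(1))
  cv2.imwrite(f'pics/{c}8.png',cv2.resize(d['frame'][130:260,230:400,::-1],None,fx=4,fy=4,interpolation=cv2.INTER_CUBIC))
E
```

```text
time: 19.82
tcp_pos: [0.557, -0.0615, 0.1252]
ee_rot: [-1.257, 1.132, -1.135]
contact_force: [2.4, -4.7, -1.0]
width: 0.0132
t 19.82 tcp [ 0.557  -0.0615  0.1252] jaw 5.9 F [ 2.4 -4.7 -1. ] w 0.0132 q1,6 [-0.26 -0.37]
turn -0.0003 rv [-0.0009 -0.0003  0.0018] shift after turn [ 0.1365 -0.0008 -0.0016]
tcp along -0.1185 across 0.5478 Fal -4.89 Fac 1.89
side gong (array([548.6,   2.7]), array([52.2, 53.8]), 76.9) 219 -53.7
```

View pics/side8.png

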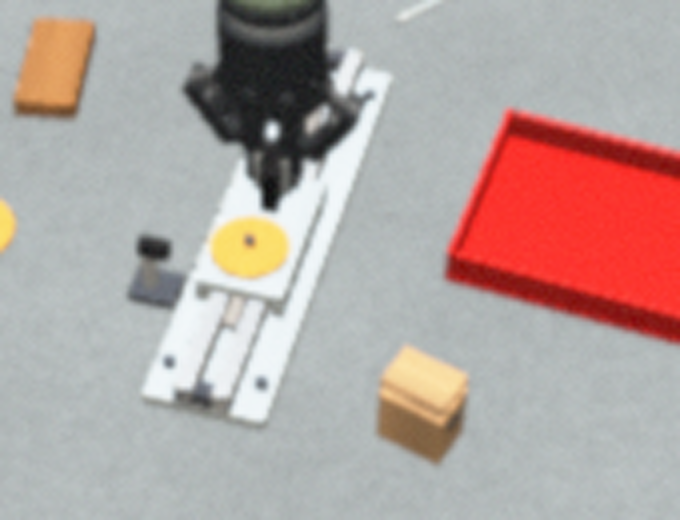

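```bash
for i in 1; do python3 -m creep '[[-0.001,0,0,0,0,0,0],[-0.001,0,0,0,0,0,0],[-0.001,0,0,0,0,0,0]]' >/dev/null; python3 m.py | tail -1; python3 -m creep '[[-0.001,0,0,0,0,0,0]]'>/dev/null; python3 m.py | tail -1; python3 -m creep '[[-0.001,0,0,0,0,0,0]]'>/dev/null; python3 m.py | tail -1;  python3 -m creep '[[-0.001,0,0,0,0,0,0]]'>/dev/null; python3 m.py | tail -1; done
```

```text
tcp along -0.1159 across 0.5478 Fal -5.91 Fac 2.43
tcp along -0.1149 across 0.5478 Fal -6.77 Fac 1.63
tcp along -0.1139 across 0.5478 Fal -6.35 Fac 1.7
tcp along -0.1129 across 0.5478 Fal -6.32 Fac 2.84
```

```bash
python3 -m creep '[[-0.001,0,0,0,0,0,0]]'>/dev/null; python3 m.py | tail -1; python3 -m creep '[[-0.001,0,0,0,0,0,0]]'>/dev/null; python3 m.py | tail -1;  python3 -m creep '[[-0.001,0,0,0,0,0,0]]'>/dev/null; python3 m.py | tail -1
```

```text
tcp along -0.1119 across 0.5478 Fal -5.67 Fac 1.68
tcp along -0.1109 across 0.5478 Fal -6.83 Fac 2.04
tcp along -0.1099 across 0.5478 Fal -5.31 Fac 2.6
```

```bash
python3 -m creep '[[-0.001,0,0,0,0,0,0]]'>/dev/null; python3 m.py | tail -1; python3 -m creep '[[-0.001,0,0,0,0,0,0]]'>/dev/null; python3 m.py | tail -1
```

```text
tcp along -0.1089 across 0.5478 Fal -6.93 Fac 2.04
tcp along -0.1077 across 0.5478 Fal -5.7 Fac 1.74
```

```bash
python3 -m creep '[[-0.001,0,0,0,0,0,0]]'>/dev/null; python3 m.py | tail -1
```

```text
tcp along -0.1063 across 0.5478 Fal -3.07 Fac 2.72
```

The resistance drops and the steps lengthen, so the ball is starting to fall into the notch.

```bash
python3 -m creep '[[-0.001,0,0,0,0,0,0]]'>/dev/null; python3 m.py | tail -1
```

```text
tcp along -0.1044 across 0.5478 Fal -0.56 Fac 2.43
```

```bash
python3 -m creep '[[-0.001,0,0,0,0,0,0]]'>/dev/null; python3 m.py | tail -1
```

```text
tcp along -0.1028 across 0.5478 Fal 0.67 Fac 3.49
```

```bash
python3 -m creep '[[0,0,0,0,0,0,0]]'>/dev/null; python3 m.py | tail -1;python3 -m creep '[[0,0,0,0,0,0,0]]'>/dev/null; python3 m.py | tail -1; python3 - <<'E'
from h import *
yaw=np.radians(5.9); ey=np.array([-np.sin(yaw),np.cos(yaw)])
for c in("side","top"):
  d=camera(c); w=cloud(d); f=d['frame'].astype(int); x,y,z=w[...,0],w[...,1],w[...,2]
  g=(f[...,0]-f[...,2]>80)&(f[...,1]>120)&(x>.5)&(x<.62)&(y>-.25)&(y<.1)
  P=w[g&np.isfinite(x)]
  if len(P)>20: r=rect(P); print(c,"gong",r,len(P),(np.array(r[0])@ey).round(1))
  b=(f.sum(-1)<200)&(x>.6)&(x<.66)&(y>-.05)&(y<.07)&(z>.035)&(z<.065)
  P=w[b&np.isfinite(x)]; print("barrel",len(P),P.mean(0) if len(P) else 0,(P.mean(0)[:2]@ey) if len(P) else 0)
  for t in("carriage_ball","carriage","pickup","notch"):
   for r in landmark_of(c,t)[:1]: print(t,r["centre"],r["confidence"],(np.array(r["centre"][:2])@ey).round(4))
  cv2.imwrite(f'pics/{c}9.png',cv2.resize(d['frame'][130:260,230:400,::-1],None,fx=4,fy=4,interpolation=cv2.INTER_CUBIC))
E
```

```text
tcp along -0.1026 across 0.5477 Fal 3.72 Fac 2.33
tcp along -0.1027 across 0.5477 Fal 3.72 Fac 2.6
side gong (array([547.8,  18.8]), array([51.9, 52.6]), 16.2) 218 -37.6
barrel 22 [0.61219409 0.02854938 0.05405039] -0.03453083102701254
carriage_ball [0.5513, -0.0109, 0.0281] 0.77 -0.0675
carriage [0.5527, -0.013, 0.0267] 0.82 -0.0697
pickup [0.5015, -0.3841, -0.0056] 0.34 -0.4336
barrel 0 0 0
```

View pics/side9.png

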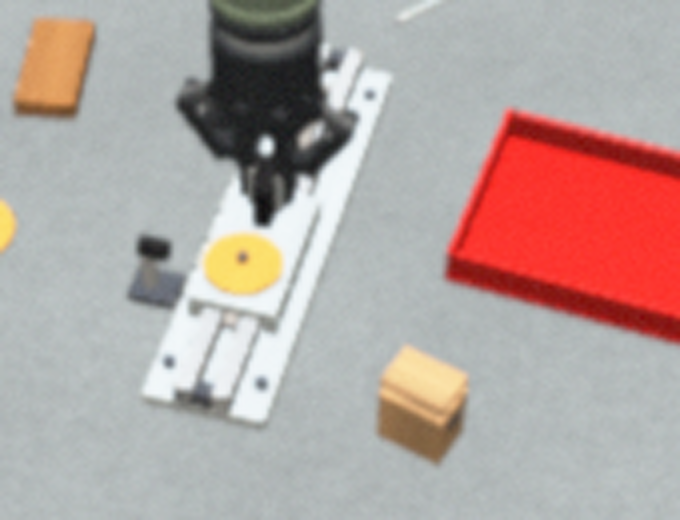

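```bash
python3 -m creep '[[-0.001,0,0,0,0,0,0],[0,0,0,0,0,0,0]]'>/dev/null; python3 m.py | tail -1
```

```text
tcp along -0.1025 across 0.5478 Fal 2.42 Fac 3.39
```

```bash
python3 -m creep '[[-0.001,0,0,0,0,0,0],[0,0,0,0,0,0,0],[0,0,0,0,0,0,0]]'>/dev/null; python3 m.py | tail -1
```

```text
tcp along -0.1023 across 0.5477 Fal -2.99 Fac 3.98
```

```bash
python3 -m creep '[[0.0005,0,0,0,0,0,0],[0,0,0,0,0,0,0],[0,0,0,0,0,0,0],[0,0,0,0,0,0,0]]'; python3 m.py; python3 -c "
from h import *
print(state()['qd'].round(3))
for c in ('side','top'):
  d=camera(c); cv2.imwrite(f'pics/{c}10.png',d['frame'][...,::-1])
"
```

```text
time: 23.5
tcp_pos: [0.5554, -0.0455, 0.1252]
ee_rot: [-1.256, 1.132, -1.134]
contact_force: [5.0, -2.8, 4.9]
width: 0.0129
t 23.5 tcp [ 0.5554 -0.0455  0.1252] jaw 5.9 F [ 5.  -2.8  4.9] w 0.0129 q1,6 [-0.24 -0.34]
turn -0.0003 rv [-0.0009 -0.0003  0.0006] shift after turn [ 0.1527 -0.0008 -0.0016]
tcp along -0.1023 across 0.5478 Fal -3.34 Fac 4.72
[-0.001 -0.001  0.    -0.001  0.    -0.002]
```

View pics/side10.png

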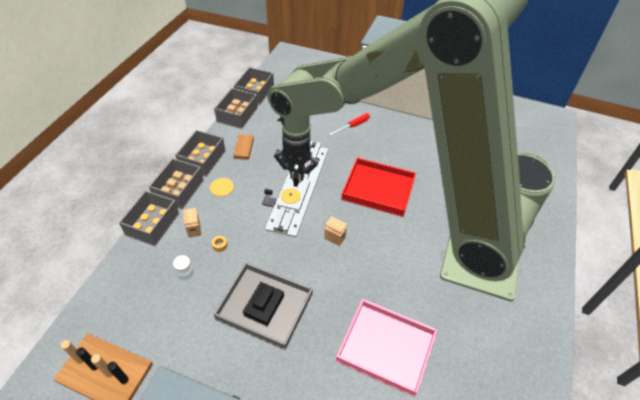

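```bash
python3 -m creep '[[0.0006,0,0.0004,0,0,0,0],[0,0,0,0,0,0,0],[0,0,0,0,0,0,0],[0,0,0,0,0,0,0]]' >/dev/null; python3 m.py|tail -1; python3 -m creep '[[0,0,0,0,0,0,0],[0,0,0,0,0,0,0],[0,0,0,0,0,0,0],[0,0,0,0,0,0,0],[0,0,0,0,0,0,0],[0,0,0,0,0,0,0],[0,0,0,0,0,0,0],[0,0,0,0,0,0,0]]' ; python3 m.py|tail -1
```

```text
tcp along -0.1024 across 0.5478 Fal -1.12 Fac 2.0
time: 25.1
tcp_pos: [0.5554, -0.0455, 0.1252]
ee_rot: [-1.256, 1.133, -1.133]
contact_force: [2.1, -0.6, 6.1]
width: 0.0128
tcp along -0.1024 across 0.5478 Fal -0.85 Fac 2.07
```

Stable, with almost no push along the rail, and seated. Handing in.

```bash
python3 -c "
from workcell import *
print(hand_in()); print(state()['time'])"
```

```text
the job is handed in; nothing more can be done
None
the job is handed in; nothing more can be done
```

I laid the cover flat, hump up, in the grey tray. Then I gripped the carriage fin and slid the carriage about 153 mm, until the ball clicked into the notch. I handed in at about 25 s, still gripping the fin with the carriage at rest.

- **Cover:** both cameras put its centre within 2 mm of the tray's centre, with its rim on the tray floor.
- **Click:** the drag of about 6 N faded, then turned into a forward pull of about 4 N. After that, 2 mm more of commanded travel moved the carriage only about 0.4 mm and briefly raised the push to about 3 N. That is well below the 10 N needed to run past the notch, and I then backed off slightly.
- **Seating:** in the last reading the force along the rail was under 1 N. The tool had not moved over the final second.
- **Disagreements:** camera estimates of the notch's place along the rail spread by about 4 mm. The estimates of the carriage ball agree with them to about 2 mm, so the final seating rests mainly on the felt click. The drag also read about 6 N just before the notch, where 1 to 2 N was stated; I put this down to force-sensor offset but did not confirm it.
- **Other things:** none looked moved in the last side picture. I did not measure their positions, and I saved but did not view the last top picture.

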